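# Hold the spring stamp in the form's stamp box

## Task

Pull the stamp with the upright flat handle straight up out of its dust cap and set it, upright and square, inside the large empty rectangle printed on the clipboard's form (either way round), pressing gently so that its sprung foot goes in about half-way. Finish while still holding it pressed there, so that the ink takes; do not let go. Do not touch the stamp down anywhere else on the form, do not press hard, and leave the other things on the desk where they are.

Things in the scene. Friction and masses are not known exactly. Their poses are not given: they have to be found in the camera images.
- stamp_handle (a point): centre of the upright flat handle of the spring stamp to use (loose, about 80 g, black handle, grey foot, 84 mm tall). Handle: plain block 36 mm (x) by 20 mm (y) by 44 mm tall; grasp it across the 20 mm, fingers closing along y. z is up. The point lies 62 mm above the printing face (foot fully out), 22 mm below the top. Two thin posts join handle and foot
- stamp_foot (a joint): how far the stamp's foot is pushed up towards the handle, m: 0 = fully out, 0.014 = fully in. Spring: 2 N to start it moving, then 0.5 N per mm (5.5 N half-way, 9 N at the end); it springs back when let off
- stamp_face (a point): middle of the printing face, the flat underside of the stamp's foot (foot 54 mm along x, 26 mm along y, 22 mm tall, rising with the foot as it is pressed in). The stamp's x, y, z
- cap: the stamp's white dust cap, fixed to the desk: block 74 x 50 x 16 mm with a pocket 56 x 28 mm, 12 mm deep, in which the stamp stands (face 4 mm above the desk). Two sprung cheeks in the pocket grip the foot, so a straight upward pull of about 3 to 7 N frees it. Origin at the centre of its underside; x along the pocket's long side. Two other stamps stand in similar caps beside it, in any order
- form: clipboard with a pad of printed forms, fixed to the desk: board 240 mm (x) by 170 mm (y), origin at the centre of its underside, z up, the pad's flat top 12 mm above the desk; a steel clip 26 mm tall at the +x end
- box (a point): middle of the empty printed rectangle on the form that the stamp goes into, on the pad's top surface. Inside it measures 38.5 mm along the form's x and 66.5 mm along the form's y (the long side runs along y). It is the only large empty rectangle; a little square tick box is beside it. Axes as the form's
- round_mid (a point): the round stamp, in its own dust cap: ball-topped handle, round foot 34 mm across, 88 mm tall; point half-way up. Bystander
- wide_mid (a point): the wide stamp, in its own dust cap: lying-bar handle 74 mm long, foot 74 x 34 mm, 69 mm tall; point half-way up. Bystander
- pen_mid (a point): a black ball-point pen, 115 mm long, 10 mm thick, lying across the form's upper part along the form's y; its middle. Bystander
- stapler_mid (a point): black stapler 130 x 36 x 58 mm; its middle. Bystander
- tape_mid (a point): tape dispenser 130 x 50 x 80 mm; point 30 mm up. Bystander
- mug_mid (a point): white mug, 82 mm across, 95 mm tall, handle at its +y; its middle. Bystander
- staples_mid (a point): small cardboard box of staples 55 x 35 x 20 mm; its middle. Bystander
Things that resemble listed ones, but are neither listed nor needed, are in the scene too. Leave any blue or orange look-alike of the part that bears stamp_handle alone.

How it is judged:
By the outcome, as a careful person would: the job done as asked, in the order asked, and still so for the second after the job is handed in, while the arm keeps its last pose, push and grip.
It also fails if it takes over 38 s, if anything falls off the work surface, if the arm or the gripper's body presses on something with over 40 N, if the wrist force passes 120 N, or if a joint passes its speed limit or range.

## Robot

A 7-joint arm with a two-finger parallel gripper is mounted at the origin on the work surface. World frame = base frame: x ahead of the robot, y to its left, z up, the work surface at z = 0. Lengths are in m, angles in rad, forces in N, time in s.
With the tool pointing down it reaches from about 0.425 to 0.925 m from the base axis. Payload 6.8 kg.
Tool frame: the origin (TCP) lies midway between the tips of the shut fingers; the grasp point (between the pads) lies 19 mm behind it; z points along the fingers, y is the line along which they close (so a half turn about z gives the same grasp; the last joint's range is limited). The gripper opens to 85 mm and grips with 20 to 120 N. Pads are 22 mm wide; open, the fingers measure 114 mm over their backs; the gripper's body (76 mm by 85 mm) begins 54 mm behind the grasp point. The pads swing forward as they close: fully open they stand 13 mm farther back than shut.
Start: joints at [1.135, 0.477, 0.022, 1.555, -0.011, 1.109, -0.083], TCP at [0.217, -0.639, 0.231] pointing down, gripper open.
Joint ranges: [-2.96, 2.96], [-0.34, 2.1], [-1.41, 1.46], [0.24, 2.44], [-1.37, 4.51], [0.17, 1.92], [-2.96, 2.96]. Speed limits (rad/s): [2.39, 2.39, 3.14, 3.14, 3.14, 3.14, 3.14].

## Interface

Orientations are given as a rotation vector (axis times angle).
In Python, from bench import get_obs, grab_frame, camera_params, r gives the robot as it stands.
- The arm moves only by the shell command python3 -m jog 'ROWS' [FORCE]. ROWS is JSON, a list of rows, each an object of numbers: "rx", "ry", "rz": the turn, a rotation vector about the world's x, y, z scaled (see below); "x", "y", "z": the shift along the world's x, y, z scaled (see below); "jaw": the opening, from -1 (shut) to 1 (fully open). In form: [{"rx": .., "ry": .., "rz": .., "x": .., "y": .., "z": .., "jaw": ..}, ...]. A call has 1 to 8 rows; each row shifts and turns the commanded pose from where the row before left it; what a row does not reach is not made up. The controller multiplies each number of a shift by 60 mm and each number of a turn by 10 degrees. A row lasts 1/8 s, in which the tool goes at most 62.5 mm and 10.7 degrees, less where a joint would pass 70% of its speed; a pose out of reach is approached as far as the arm can. A call with a number of a shift or a turn outside -1 to 1 is refused whole. A call with a gripper value outside its range is refused whole. The fingers move at their own pace and stop on an object; FORCE is the grip in N (left out, the last holds). Time passes only in rows, so rows that do not move let the fingers close. It gives the time, the measured TCP pose, the force, the opening and the grip force at its end, in the units of the state.
- get_obs(): the state, without advancing time (a new reading comes with each control period).
- grab_frame(name): name is "scene" or "side" or "wrist"; returns the picture (384x512x3 uint8, red, green, blue); there is no depth.
- camera_params(name): a dict with "fx", "fy", "cx", "cy" (pixels), "k1" (the pictures are not rectified: a ray, as slopes to the right and down, at radius r is drawn at 1 + k1 r^2 times it, then the intrinsics apply), "R" (3x3) and "t" (3): a world point X has camera coordinates R X + t. Camera axes: x right, y down, z forward; pixel columns grow to the right and rows downward; lengths in m; the calibration is good to about 2 mm. A picture is of the moment at which its call begins: read the wrist's pose just before it. camera_params takes no time and is no camera call; for the wrist camera it gives the pose at the moment of the call.
- r.hand_in(): hands the job in; it is judged then, once.
The state is a dict: "clock": time; "joints": joint angles; "qvel": joint speeds; "tau": joint torques, N m; "tcp_pos": TCP position; "orientation": TCP orientation; "contact_force": force on the tool from outside, world axes, zero at the start; "moment": the same for the moment, N m; "grip_width": finger opening in m; "gripper_force": force on a finger pad.
Only numpy, scipy, OpenCV 4.12 (cv2) and the standard library are available. Lean on these libraries where they do the work, as an engineer would, in place of code of your own. Each camera call takes 0.05 s, during which the arm holds its last target. There are 200 camera calls.

## Working session

There is one attempt and no reset: what is moved stays moved. The work goes in short steps, Python scripts to look and compute and a shell command to move; the robot and the scene stay as the last step left them, time stands still between calls to the robot, and variables do not carry over. Pictures are saved under pics/ and viewed, at most 10 in all, crops included, and the job is handed in when it is done.

```bash
mkdir -p pics; ls; cat > h.py <<'E'
import numpy as np,cv2
from bench import get_obs,grab_frame,camera_params,r
def ray(c,px):
    K=np.array([[c['fx'],0,c['cx']],[0,c['fy'],c['cy']],[0,0,1.]])
    p=(np.array(px,float)-[c['cx'],c['cy']])/[c['fx'],c['fy']]
    u=p.copy()
    for _ in range(20): u=p/(1+c['k1']*(u@u))
    R=np.array(c['R']);t=np.array(c['t'])
    return -R.T@t, R.T@np.array([u[0],u[1],1])
def onz(c,px,z):
    o,d=ray(c,px); return o+d*(z-o[2])/d[2]
def proj(c,X):
    v=np.array(c['R'])@np.array(X)+np.array(c['t']);u=v[:2]/v[2]
    u=u*(1+c['k1']*(u@u)); return u*[c['fx'],c['fy']]+[c['cx'],c['cy']]
def snap(name,fn):
    c=camera_params(name);im=cv2.cvtColor(grab_frame(name),cv2.COLOR_RGB2BGR);cv2.imwrite('pics/'+fn+'.png',im);return c,im
E
python3 - <<'E'
from h import *
for n in ['scene','side','wrist']:
    c,im=snap(n,n+'0'); print(n,-np.array(c['R']).T@c['t'],c['k1'])
a=cv2.imread('pics/scene0.png');b=cv2.imread('pics/side0.png')
o=get_obs();print(o['clock'],o['tcp_pos'],o['orientation'],o['grip_width'])
E
```

```text
pics
scene [0.94474763 0.3404607  0.80188681] -0.10848387564502009
side [ 0.22864178 -0.38319567  0.5958597 ] -0.10028637476208803
wrist [ 0.2791423  -0.61801058  0.37146067] 0.009240922155872387
0.15 [ 0.21719957 -0.63864996  0.2305415 ] [-3.09814865e+00 -5.12426859e-01  4.93132765e-04] 0.08494541182407597
```

View pics/scene0.png

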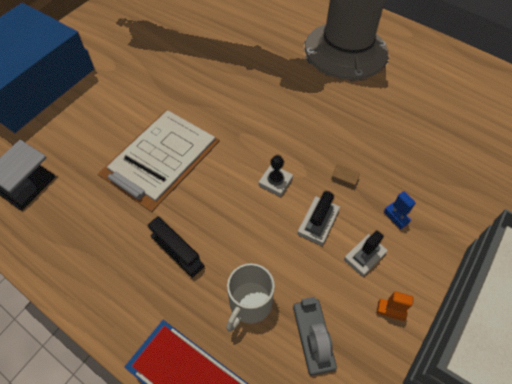

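View pics/side0.png

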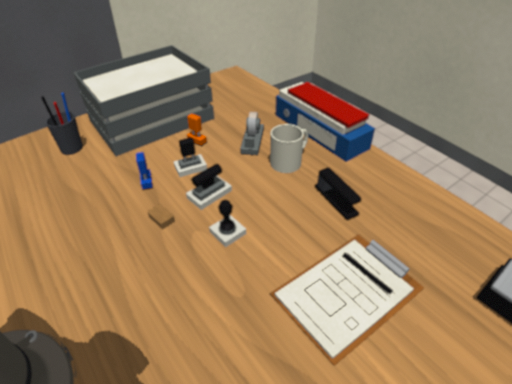

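The scene view shows the target stamp at about (370,245), the wide one at (320,212), the round one at (276,175), and the empty rectangle at (177,143). In the side view the target is at (188,152) and the rectangle at (325,297).

```bash
python3 - <<'E'
from h import *
cs,cd=camera_params('scene'),camera_params('side')
S=cv2.imread('pics/scene0.png');D=cv2.imread('pics/side0.png')
for n,c,im,p0 in (('scene',cs,S,(366,253)),('side',cd,D,(190,163))):
    hsv=cv2.cvtColor(im,cv2.COLOR_BGR2HSV)
    x,y=p0;m=np.zeros(im.shape[:2],np.uint8);w=30
    sub=hsv[y-w:y+w,x-w:x+w];m[y-w:y+w,x-w:x+w]=((sub[...,1]<60)&(sub[...,2]>130))*255
    cs_,_=cv2.findContours(m,0,2);k=max(cs_,key=cv2.contourArea)
    hull=cv2.convexHull(k)[:,0]
    W=np.array([onz(c,p,0.016)[:2] for p in hull],np.float32)
    print(n,'cap',cv2.contourArea(k),cv2.minAreaRect(W))
    bm=np.zeros_like(m);bm[y-w:y+w,x-w:x+w]=(sub[...,2]<60)*255
    cb,_=cv2.findContours(bm,0,2);kb=max(cb,key=cv2.contourArea);print('black',cv2.boundingRect(kb),cv2.minAreaRect(kb))
for n,im,a in (('a',S,(95,100,225,215)),('b',D,(265,230,425,360))):
    cv2.imwrite(f'pics/crop{n}.png',cv2.resize(im[a[1]:a[3],a[0]:a[2]],None,fx=4,fy=4,interpolation=2))
for c,p in ((cs,(177,143)),(cd,(325,297))): print('box',onz(c,p,0.012))
x=onz(cd,(325,297),.012)
for c,ps in ((cs,[(276,185),(320,220)]),(cd,[(227,232),(209,192)])): print('caps',[onz(c,p,.016)[:2] for p in ps])
E
```

```text
scene cap 185.5 ((0.5347385406494141, 0.3295823037624359), (0.049384649842977524, 0.07223732769489288), 77.18335723876953)
black (361, 231, 22, 31) ((371.1229248046875, 245.85243225097656), (14.084056854248047, 31.112964630126953), 39.80556869506836)
side cap 238.0 ((0.5283172130584717, 0.31872987747192383), (0.06814223527908325, 0.07490254193544388), 76.09779357910156)
black (192, 165, 28, 26) ((207.4558868408203, 177.92648315429688), (15.777870178222656, 31.041244506835938), 59.03623962402344)
box [ 0.53647698 -0.16030178  0.012     ]
box [ 0.53604786 -0.16373411  0.012     ]
caps [array([0.50306305, 0.09409822]), array([0.52236446, 0.21610747])]
caps [array([0.47927224, 0.07080331]), array([0.5136697 , 0.20069891])]
```

View pics/cropb.png

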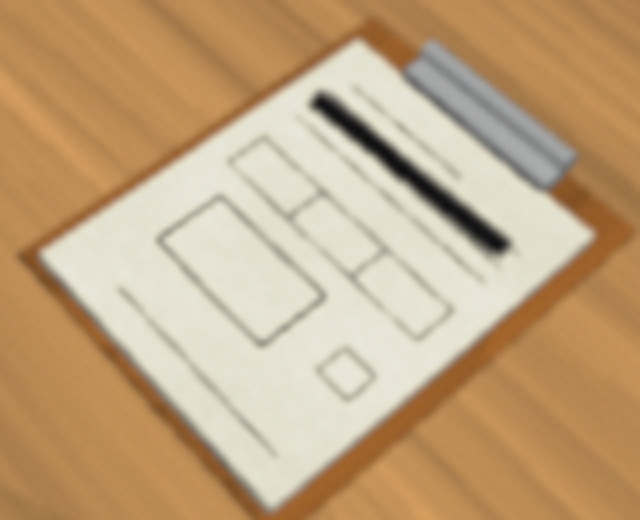

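The crop shows the empty rectangle with corners at (220,197), (325,297), (262,346) and (160,240), the tick box at (346,373) and the pen at the upper right. Next I'll get the box pose and the handle position.

```bash
python3 - <<'E'
from h import *
cs,cd=camera_params('scene'),camera_params('side')
q=np.array([(220,197),(325,297),(262,346),(160,240)])/4-.375+[265,230]
W=np.array([onz(cd,p,.012)[:2] for p in q]);print('box',W.mean(0))
e=[W[(i+1)%4]-W[i] for i in range(4)]
print([(np.linalg.norm(v),np.degrees(np.arctan2(v[1],v[0]))) for v in e])
D=cv2.imread('pics/side0.png')
im=D[130:162,172:204];m=(im.max(2)<60).astype(np.uint8)
k=max(cv2.findContours(m,0,2)[0],key=cv2.contourArea);x,y,w,h=cv2.boundingRect(k);print(x+172,y+130,w,h)
pd=(172+x+w/2,130+y+h/2)
o1,d1=ray(cs,(371,244));o2,d2=ray(cd,pd)
A=np.c_[d1,-d2];s=np.linalg.lstsq(A,o2-o1,rcond=None)[0];print('handle',o1+s[0]*d1,o2+s[1]*d2)
print([get_obs()[k] for k in('joints','orientation')])
E
```

```text
box [ 0.53618603 -0.16315622]
[(np.float64(0.06751383979016802), np.float64(-89.58278445082532)), (np.float64(0.03918034704352747), np.float64(-179.8091436271869)), (np.float64(0.0671764665254082), np.float64(89.45238334312269)), (np.float64(0.038049361687884184), np.float64(0.7064978747266625))]
180 138 14 19
handle [0.5348721  0.32954051 0.06028402] [0.53287858 0.3311956  0.06136144]
[array([ 1.13487077,  0.47765947,  0.02235271,  1.5561643 , -0.01151276,
        1.10928571, -0.08310527]), array([-3.09814865e+00, -5.12426859e-01,  4.93132765e-04])]
```

```bash
python3 -m jog '[{"x":0.48,"y":0.8,"rz":0.92,"jaw":1},{"x":0.48,"y":0.8,"rz":0.92,"jaw":1},{"x":0.48,"y":0.8,"rz":0.92,"jaw":1},{"x":0.48,"y":0.8,"rz":0.92,"jaw":1},{"x":0.48,"y":0.8,"rz":0.92,"jaw":1},{"x":0.48,"y":0.8,"rz":0.92,"jaw":1},{"x":0.48,"y":0.8,"rz":0.92,"jaw":1},{"x":0.48,"y":0.8,"rz":0.92,"jaw":1}]' | tail -3
python3 -m jog '[{"x":0.14,"y":0.95,"rz":0.92,"jaw":1},{"x":0.14,"y":0.95,"rz":0.92,"jaw":1},{"x":0.14,"y":0.95,"rz":0.92,"jaw":1},{"x":0.14,"y":0.95,"rz":0.92,"jaw":1},{"x":0.14,"y":0.95,"rz":0.92,"jaw":1},{"x":0.14,"y":0.95,"rz":0.92,"jaw":1},{"x":0.14,"y":0.95,"rz":0.92,"jaw":1},{"x":0.14,"y":0.95,"rz":0.92,"jaw":1}]' | tail -3
```

```text
validation failed for argument at $[0]...
validation failed for argument at $[0]...
```

```bash
python3 -m jog '[{"rx":0.0,"ry":0.0,"rz":0.92,"x":0.48,"y":0.8,"z":0.0,"jaw":1.0}]'
```

```text
clock: 0.28
tcp_pos: [0.2426, -0.5934, 0.2305]
orientation: [3.049, 0.754, -0.004]
contact_force: [0.3, 1.2, 1.1]
grip_width: 0.0858
gripper_force: 0.0
```

All keys are required. I'll repeat with the full form.

```bash
python3 -m jog '[{"rx":0,"ry":0,"rz":0.92,"x":0.48,"y":0.8,"z":0,"jaw":1},{"rx":0,"ry":0,"rz":0.92,"x":0.48,"y":0.8,"z":0,"jaw":1},{"rx":0,"ry":0,"rz":0.92,"x":0.48,"y":0.8,"z":0,"jaw":1},{"rx":0,"ry":0,"rz":0.92,"x":0.48,"y":0.8,"z":0,"jaw":1},{"rx":0,"ry":0,"rz":0.92,"x":0.48,"y":0.8,"z":0,"jaw":1},{"rx":0,"ry":0,"rz":0.92,"x":0.48,"y":0.8,"z":0,"jaw":1},{"rx":0,"ry":0,"rz":0.92,"x":0.48,"y":0.8,"z":0,"jaw":1}]'
python3 -m jog '[{"rx":0,"ry":0,"rz":0.92,"x":0.14,"y":0.95,"z":0,"jaw":1},{"rx":0,"ry":0,"rz":0.92,"x":0.14,"y":0.95,"z":0,"jaw":1},{"rx":0,"ry":0,"rz":0.92,"x":0.14,"y":0.95,"z":0,"jaw":1},{"rx":0,"ry":0,"rz":0.92,"x":0.14,"y":0.95,"z":0,"jaw":1},{"rx":0,"ry":0,"rz":0.92,"x":0.14,"y":0.95,"z":0,"jaw":1},{"rx":0,"ry":0,"rz":0.92,"x":0.14,"y":0.95,"z":0,"jaw":1},{"rx":0,"ry":0,"rz":0.92,"x":0.14,"y":0.95,"z":0,"jaw":1},{"rx":0,"ry":0,"rz":0.92,"x":0.14,"y":0.95,"z":0,"jaw":1}]'
```

```text
clock: 1.15
tcp_pos: [0.4483, -0.2535, 0.2313]
orientation: [2.169, 2.272, -0.0]
contact_force: [0.7, -0.2, 0.3]
grip_width: 0.0854
gripper_force: 0.0
clock: 2.15
tcp_pos: [0.5151, 0.2023, 0.2312]
orientation: [0.376, 3.119, -0.001]
contact_force: [0.4, 0.6, 0.4]
grip_width: 0.0855
gripper_force: 0.0
```

```bash
python3 -m jog '[{"rx":0,"ry":0,"rz":0,"x":0.11,"y":0.7,"z":0,"jaw":1},{"rx":0,"ry":0,"rz":0,"x":0.11,"y":0.7,"z":0,"jaw":1},{"rx":0,"ry":0,"rz":0,"x":0.11,"y":0.7,"z":0,"jaw":1},{"rx":0,"ry":0,"rz":0,"x":0,"y":0,"z":0,"jaw":0.4},{"rx":0,"ry":0,"rz":0,"x":0,"y":0,"z":0,"jaw":0.4}]'
python3 - <<'E'
from h import *
c,im=snap('wrist','w1');print(c['fx'],np.array(c['R']),get_obs()['tcp_pos'],get_obs()['grip_width'])
E
```

```text
clock: 2.78
tcp_pos: [0.5347, 0.3261, 0.2307]
orientation: [-0.384, -3.118, 0.002]
contact_force: [0.6, -1.2, 0.1]
grip_width: 0.0596
gripper_force: 0.0
306.0086829581405 [[ 0.2426358   0.97011691 -0.00102621]
 [ 0.93659881 -0.23397667  0.26084017]
 [ 0.25280536 -0.06425031 -0.96538145]] [0.53492396 0.32549256 0.23087253] 0.05958288543193403
```

View pics/w1.png

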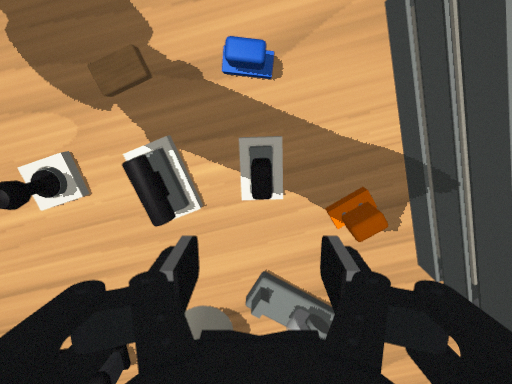

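The wrist view shows the target cap with corners at (240,138), (281,138), (284,199) and (241,200), and its black handle at about (261,178). It is nearly aligned with the tool.

```bash
python3 - <<'E'
from h import *
c=camera_params('wrist');im=cv2.imread('pics/w1.png')
x0,y0=228,125;s=im[y0:212,x0:296];h=cv2.cvtColor(s,cv2.COLOR_BGR2HSV)
m=((h[...,1]<50)&(h[...,2]>90)).astype(np.uint8);k=max(cv2.findContours(m,0,2)[0],key=cv2.contourArea)
W=np.array([onz(c,p,.016)[:2] for p in cv2.convexHull(k)[:,0]+[x0,y0]],np.float32);print(cv2.minAreaRect(W))
m=(s.max(2)<45).astype(np.uint8);k=max(cv2.findContours(m,0,2)[0],key=cv2.contourArea)
P=k[:,0]+[x0,y0];print(cv2.boundingRect(P),cv2.minAreaRect(P))
for z in(.088,):
  W=np.array([onz(c,p,z)[:2] for p in P],np.float32);print(cv2.minAreaRect(W),W.mean(0))
for q in [(0,0)]:
  for C in [(.5347,.3295)]:
    ax=np.array([np.cos(np.radians(-13)),np.sin(np.radians(-13))]);ay=np.array([-ax[1],ax[0]])
    print([proj(c,[*(np.array(C)+a*.018*ax+b*.01*ay),.088]).round() for a,b in((1,1),(1,-1),(-1,-1),(-1,1))])
o=get_obs()['orientation'];print(2*np.degrees(np.arctan2(o[1],o[0])))
E
```

```text
((0.5315535068511963, 0.3277781009674072), (0.04930625110864639, 0.07414780557155609), 77.36021423339844)
(251, 158, 21, 41) ((261.0, 178.0), (40.0, 20.0), 90.0)
((0.528519868850708, 0.32817453145980835), (0.018958525732159615, 0.03867057338356972), 76.47042083740234) [0.5263249  0.32822138]
[array([275., 202.]), array([254., 203.]), array([253., 166.]), array([274., 165.])]
-194.09051443914936
```

```bash
python3 -m jog '[{"rx":0,"ry":0,"rz":0.1,"x":-0.055,"y":0.04,"z":-0.6,"jaw":0.4},{"rx":0,"ry":0,"rz":0,"x":0,"y":0,"z":-0.8,"jaw":0.4},{"rx":0,"ry":0,"rz":0,"x":0,"y":0,"z":-0.8,"jaw":0.4},{"rx":0,"ry":0,"rz":0,"x":0,"y":0,"z":-0.6,"jaw":0.4},{"rx":0,"ry":0,"rz":0,"x":0,"y":0,"z":-0.2,"jaw":0.4},{"rx":0,"ry":0,"rz":0,"x":0,"y":0,"z":0,"jaw":0.4}]'
python3 - <<'E'
from h import *
c,im=snap('wrist','w2');o=get_obs();print(o['tcp_pos'],2*np.degrees(np.arctan2(o['orientation'][1],o['orientation'][0])))
E
```

```text
clock: 3.58
tcp_pos: [0.5317, 0.3285, 0.0515]
orientation: [-0.358, -3.121, 0.001]
contact_force: [0.7, -0.0, 1.0]
grip_width: 0.0602
gripper_force: 0.0
[0.53221668 0.3293036  0.05250775] 166.93324955213683
```

View pics/w2.png

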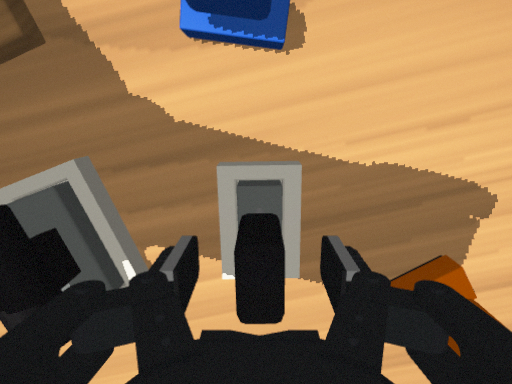

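The handle, at column 260, is centred between the pads at about 197 and 322. I'll close on it.

```bash
python3 -m jog '[{"rx":0,"ry":0,"rz":0,"x":0,"y":0,"z":0,"jaw":-1},{"rx":0,"ry":0,"rz":0,"x":0,"y":0,"z":0,"jaw":-1},{"rx":0,"ry":0,"rz":0,"x":0,"y":0,"z":0,"jaw":-1},{"rx":0,"ry":0,"rz":0,"x":0,"y":0,"z":0,"jaw":-1},{"rx":0,"ry":0,"rz":0,"x":0,"y":0,"z":0,"jaw":-1},{"rx":0,"ry":0,"rz":0,"x":0,"y":0,"z":0,"jaw":-1}]' 60
```

```text
clock: 4.38
tcp_pos: [0.5319, 0.3296, 0.0516]
orientation: [0.356, 3.121, 0.001]
contact_force: [1.2, -0.2, 2.2]
grip_width: 0.0193
gripper_force: 59.1
```

Gripped. Now a straight, gentle lift.

```bash
python3 -m jog '[{"rx":0,"ry":0,"rz":0,"x":0,"y":0,"z":0.1,"jaw":-1},{"rx":0,"ry":0,"rz":0,"x":0,"y":0,"z":0.1,"jaw":-1},{"rx":0,"ry":0,"rz":0,"x":0,"y":0,"z":0.1,"jaw":-1},{"rx":0,"ry":0,"rz":0,"x":0,"y":0,"z":0.1,"jaw":-1},{"rx":0,"ry":0,"rz":0,"x":0,"y":0,"z":0.5,"jaw":-1},{"rx":0,"ry":0,"rz":0,"x":0,"y":0,"z":0.9,"jaw":-1},{"rx":0,"ry":0,"rz":0,"x":0,"y":0,"z":0.8,"jaw":-1},{"rx":0,"ry":0,"rz":0,"x":0,"y":0,"z":0,"jaw":-1}]'
python3 - <<'E'
from h import *
snap('wrist','w3');snap('side','s3');o=get_obs();print(o['tcp_pos'],o['contact_force'],o['orientation'],o['joints'])
a=cv2.imread('pics/s3.png')[40:220,90:330];b=cv2.imread('pics/w3.png')
cv2.imwrite('pics/m3.png',np.hstack([cv2.resize(b,(400,300)),cv2.resize(a,(400,300))]))
E
```

```text
clock: 5.38
tcp_pos: [0.5329, 0.3314, 0.2121]
orientation: [0.355, 3.116, 0.008]
contact_force: [-0.0, 0.7, -0.9]
grip_width: 0.0192
gripper_force: 58.8
[0.53128449 0.32905288 0.20743687] [ 0.52751531 -0.37464226 -1.66061916] [ 3.56300530e-01  3.12083317e+00 -4.32263755e-04] [-0.07973401  0.53945426 -0.8026062   1.66460958  0.42353661  1.1199932
  0.34362474]
```

View pics/m3.png

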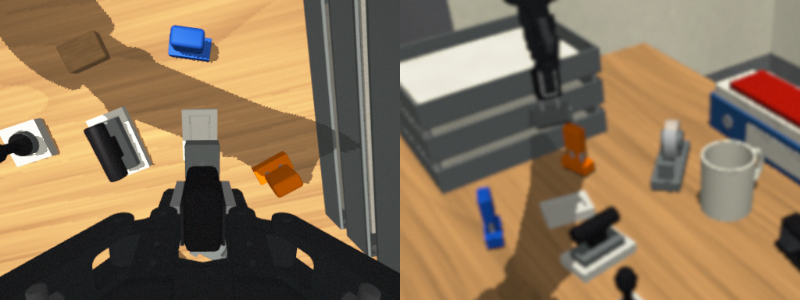

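The stamp is out upright and the empty cap stays in place. Next I carry it over the box.

```bash
python3 -m jog '[{"rx":0,"ry":0,"rz":-0.77,"x":0,"y":-0.82,"z":0,"jaw":-1},{"rx":0,"ry":0,"rz":-0.77,"x":0,"y":-0.82,"z":0,"jaw":-1},{"rx":0,"ry":0,"rz":-0.77,"x":0,"y":-0.82,"z":0,"jaw":-1},{"rx":0,"ry":0,"rz":-0.77,"x":0,"y":-0.82,"z":0,"jaw":-1},{"rx":0,"ry":0,"rz":-0.77,"x":0,"y":-0.82,"z":0,"jaw":-1},{"rx":0,"ry":0,"rz":-0.77,"x":0,"y":-0.82,"z":0,"jaw":-1},{"rx":0,"ry":0,"rz":-0.77,"x":0,"y":-0.82,"z":0,"jaw":-1},{"rx":0,"ry":0,"rz":-0.77,"x":0,"y":-0.82,"z":0,"jaw":-1}]'
python3 -m jog '[{"rx":0,"ry":0,"rz":-0.77,"x":0.04,"y":-0.82,"z":0,"jaw":-1},{"rx":0,"ry":0,"rz":-0.77,"x":0.04,"y":-0.82,"z":0,"jaw":-1},{"rx":0,"ry":0,"rz":0,"x":0,"y":0,"z":-0.5,"jaw":-1},{"rx":0,"ry":0,"rz":0,"x":0,"y":0,"z":-0.5,"jaw":-1},{"rx":0,"ry":0,"rz":0,"x":0,"y":0,"z":0,"jaw":-1},{"rx":0,"ry":0,"rz":0,"x":0,"y":0,"z":0,"jaw":-1}]'
python3 - <<'E'
from h import *
snap('wrist','w4');snap('side','s4');snap('scene','c4');o=get_obs();print(o['tcp_pos'],o['contact_force'],o['orientation'])
E
```

```text
clock: 6.48
tcp_pos: [0.5299, -0.0661, 0.2056]
orientation: [-1.908, -2.492, 0.003]
contact_force: [1.2, 0.0, -0.3]
grip_width: 0.0195
gripper_force: 58.9
clock: 7.22
tcp_pos: [0.5362, -0.1625, 0.1474]
orientation: [-2.221, -2.221, 0.0]
contact_force: [-0.4, 0.5, 0.3]
grip_width: 0.0195
gripper_force: 58.9
[ 0.53700413 -0.16266601  0.1484325 ] [-0.14423271  0.72586169 -1.28847929] [2.22044824e+00 2.22008056e+00 1.50208211e-03]
```

View pics/w4.png

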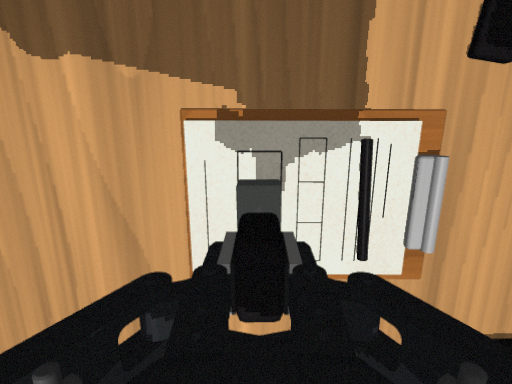

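The wrist view shows the box's far edge at row 151 between columns 237 and 282, and the foot's far edge at row 181 between columns 238 and 280. I'll compute both.

```bash
python3 - <<'E'
from h import *
c=camera_params('wrist');im=cv2.imread('pics/w4.png')
g=cv2.cvtColor(im,cv2.COLOR_BGR2GRAY)
print('row168',g[168,230:290]);print('row200',g[200,230:290]);print('col275',g[145:190,275]);print('col245',g[145:200,245]);print('pad', g[240,200:235:2])
for p in [(237,151),(282,151),(237,205),(282,162)]: print('box',p,onz(c,p,.012)[:2])
for z in (.1228,.1008):
  for p in [(237.5,181),(280.5,181)]: print('foot',z,p,onz(c,p,z)[:2])
f=im[115:225,225:300];cv2.imwrite('pics/f4.png',cv2.resize(f,None,fx=5,fy=5,interpolation=2))
E
```

```text
row168 [231 230 232 230 232 232 221  99 149 232 232 231 230 230 229 227 226 230
 231 232 233 233 232 231 231 220 133 132 131 128 129 130 132 135 137 137
 133 137 133 131 135 136 132 128 131 133 129 129 131 125  89  41  88 130
 130 163 232 233 231 233]
row200 [233 232 232 232 231 222 125  58  62  63  64  63  64  66  59  64  62  62
  61  63  64  63  63  65  63  63  65  63  62  67  65  62  64  66  63  64
  65  63  62  61  64  64  63  61  64  63  61  62  67  62  71 142 231 231
 230 233 233 232 229 231]
col275 [137 137 129 134 135  90  35  97 129 131 130 133 135 134 138 137 137 131
 129 131 134 135 134 133 132 133 133 134 132 132 134 133 131 133  73  49
  49  45  46  44  58  58  64  64  63]
col245 [127 130 129 133 135  89  36 178 229 234 233 232 234 233 233 232 233 233
 233 232 231 229 228 227 229 233 231 232 233 232 232 230 232 234 138  58
  43  48  45  45  59  60  63  64  66  64  64  66  66  64  61  64  63  65
  65]
pad [231 231 230 230 128 230 233 231 230 230 230 228  78  70  66  66  67  62]
box (237, 151) [ 0.51728849 -0.12944683]
box (282, 151) [ 0.55789725 -0.129478  ]
box (237, 205) [ 0.51630103 -0.18027927]
box (282, 162) [ 0.55808804 -0.13945408]
foot 0.1228 (237.5, 181) [ 0.52491781 -0.13322738]
foot 0.1228 (280.5, 181) [ 0.54883551 -0.13325338]
foot 0.1008 (237.5, 181) [ 0.52338792 -0.13796643]
foot 0.1008 (280.5, 181) [ 0.55046364 -0.13799588]
```

View pics/f4.png

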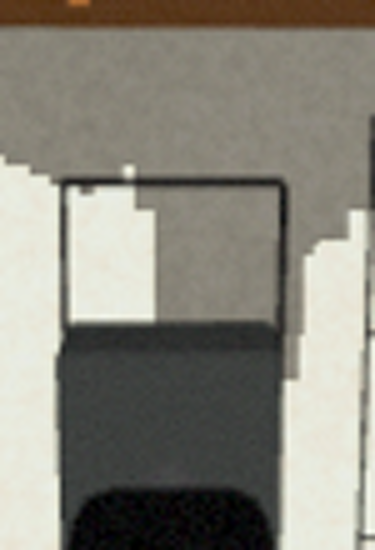

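The foot and box centres agree to within about 1 mm (x .537, y -.163), and the edges are parallel. I'll descend to about 6 mm above the paper.

```bash
python3 -m jog '[{"rx":0,"ry":0,"rz":0,"x":0,"y":0,"z":-0.5,"jaw":-1},{"rx":0,"ry":0,"rz":0,"x":0,"y":0,"z":-0.5,"jaw":-1},{"rx":0,"ry":0,"rz":0,"x":0,"y":0,"z":-0.25,"jaw":-1},{"rx":0,"ry":0,"rz":0,"x":0,"y":0,"z":-0.1,"jaw":-1},{"rx":0,"ry":0,"rz":0,"x":0,"y":0,"z":0,"jaw":-1},{"rx":0,"ry":0,"rz":0,"x":0,"y":0,"z":0,"jaw":-1}]'
python3 - <<'E'
from h import *
cw,w=snap('wrist','w5');cd,d=snap('side','s5')
Z=[]
for i in range(6):
    grab_frame('side');o=get_obs();Z.append([*o['tcp_pos'],o['contact_force'][2]])
print(np.mean(Z,0),o['orientation'])
for y in(.0333,-.0333):print([proj(cw,(.5373+a,-.1633+y,.012)).round() for a in(-.02,.02)])
cv2.imwrite('pics/m5.png',np.hstack([cv2.resize(w[100:340,180:340],(400,600),interpolation=2),cv2.resize(d[240:345,275:345],(400,600),interpolation=2)]))
E
```

```text
clock: 8.12
tcp_pos: [0.537, -0.1628, 0.0673]
orientation: [2.221, 2.22, 0.001]
contact_force: [0.8, 0.5, -1.1]
grip_width: 0.0192
gripper_force: 58.9
[ 0.5364494  -0.16276098  0.06667437 -0.70484284] [2.22174793e+00 2.22090877e+00 1.11812153e-04]
[array([229., 166.]), array([290., 166.])]
[array([231., 260.]), array([288., 260.])]
```

View pics/m5.png

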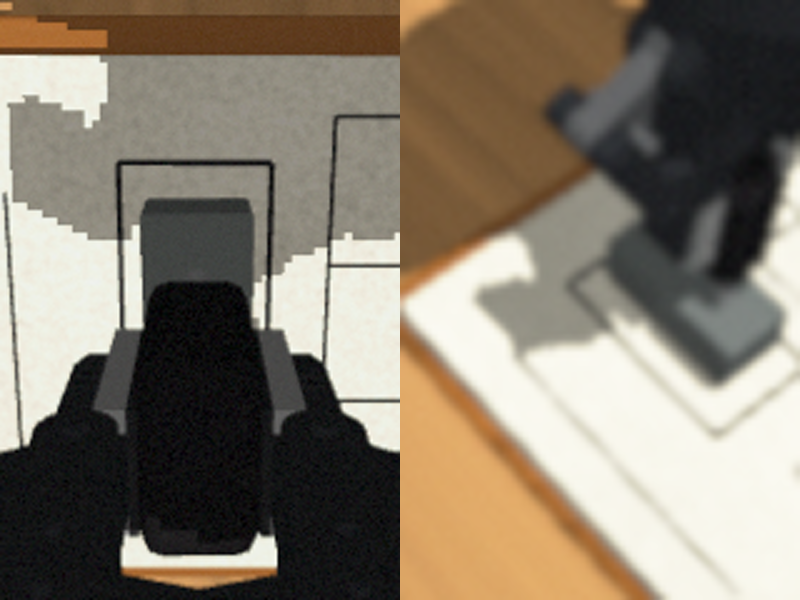

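The foot is centred within 1–1.5 mm. I'll press in small steps.

```bash
python3 -m jog '[{"rx":0,"ry":0,"rz":0,"x":0,"y":0.02,"z":-0.06,"jaw":-1},{"rx":0,"ry":0,"rz":0,"x":0,"y":0,"z":-0.04,"jaw":-1},{"rx":0,"ry":0,"rz":0,"x":0,"y":0,"z":-0.03,"jaw":-1},{"rx":0,"ry":0,"rz":0,"x":0,"y":0,"z":-0.03,"jaw":-1},{"rx":0,"ry":0,"rz":0,"x":0,"y":0,"z":-0.03,"jaw":-1},{"rx":0,"ry":0,"rz":0,"x":0,"y":0,"z":0,"jaw":-1},{"rx":0,"ry":0,"rz":0,"x":0,"y":0,"z":0,"jaw":-1}]'
python3 - <<'E'
from h import *
Z=[]
for i in range(8):
    grab_frame('side');o=get_obs();Z.append([*o['tcp_pos'],*o['contact_force']])
print(np.mean(Z,0).round(4),o['orientation'])
E
```

```text
clock: 9.4
tcp_pos: [0.5361, -0.1613, 0.055]
orientation: [-2.221, -2.221, 0.0]
contact_force: [-1.4, 2.1, 4.7]
grip_width: 0.0194
gripper_force: 59.5
[ 0.5362 -0.1614  0.055  -2.0635  1.9367  4.3255] [2.22168886e+00 2.22108991e+00 2.63292596e-04]
```

```bash
python3 -m jog '[{"rx":0,"ry":0,"rz":0,"x":0,"y":0,"z":-0.025,"jaw":-1},{"rx":0,"ry":0,"rz":0,"x":0,"y":0,"z":0,"jaw":-1},{"rx":0,"ry":0,"rz":0,"x":0,"y":0,"z":0,"jaw":-1},{"rx":0,"ry":0,"rz":0,"x":0,"y":0,"z":0,"jaw":-1}]'
python3 - <<'E'
from h import *
Z=[]
for i in range(10):
    grab_frame('scene');o=get_obs();Z.append([*o['tcp_pos'],*o['contact_force']])
print(np.mean(Z,0).round(4),o['orientation'],o['grip_width'])
cw,w=snap('wrist','w6');cd,d=snap('side','s6')
cv2.imwrite('pics/m6.png',np.hstack([cv2.resize(w[100:340,180:340],(400,600),interpolation=2),cv2.resize(d[240:345,275:345],(400,600),interpolation=2)]))
E
```

```text
clock: 10.3
tcp_pos: [0.5364, -0.1615, 0.0535]
orientation: [2.222, 2.221, 0.0]
contact_force: [-1.7, 1.3, 5.0]
grip_width: 0.0195
gripper_force: 59.7
[ 0.5364 -0.1615  0.0535 -1.43    1.819   5.1683] [2.22162452e+00 2.22094701e+00 3.87796544e-04] 0.019490589935927012
```

View pics/m6.png

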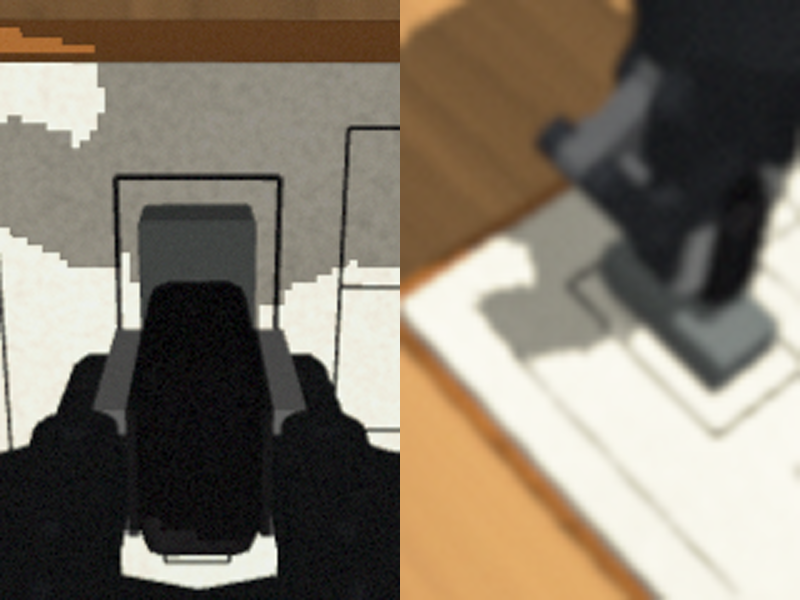

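The foot stands square inside the box with margin on all sides, pressed 6–7 mm at about 5.5 N. I'm handing it in.

```bash
python3 -c "
from bench import r
print(r.hand_in())"
```

```text
the job is handed in; nothing more can be done
None
```

The job is handed in: the flat-handled stamp is out of its cap and held upright and square inside the box, its foot pressed in about 6–7 mm of 14 (roughly 5.5 N), with the gripper still closed on it and about 10 s of the 38 s used.

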